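Clamp a glued prop collar on the gluing post

TASK

Thread the tall bored wooden collar over the upright post of the gluing clamp so that it sits flat on the bed, and let go of it. Then pump the clamp's trigger (squeeze it towards the fixed handle, let it spring back, repeat), never pushing the jaw or its pad by hand, until the sprung rubber pad meets the collar and is pressed about half-way in; the glue is fresh, so never press the pad all the way in. Finish while still holding the trigger squeezed like that, with the collar on its post and everything else on the bench left where it stands.

Things in the scene. Friction and masses are not known exactly. Their poses are not given: they have to be found in the camera images.
- clamp: One-hand bar clamp screwed on a plywood bed 90 (x) x 310 (y) x 20 mm. Origin: centre of the bed's underside, on the table; +y runs along the bed from the handle end to the post end, z up; all y and z offsets in these notes are in this frame. Head: dark steel box 56 mm wide, y -102 to -30 mm, top z = 70 mm, with two cheeks at the trigger's root up to z = 92 mm.
- post_foot (a point): Foot of the steel post: on its axis, at the bed's top (y = 100, z = 20 mm), axes as the clamp's. The post is 20 mm in diameter with a tapered tip, 35 mm tall. Beyond it a fixed steel stop 70 mm wide, face at y = 126 mm, top z = 67 mm.
- handle_mid (a point): Middle of the grip of the fixed upright black handle, 28 (x) x 16 (y) mm, y -86 to -70 mm, top z = 157 mm. This point: its centre line, y = -78, z = 135 mm; its outer face is 8 mm farther towards -y.
- trigger_mid (a point): Middle of the trigger's grip. Trigger: upright aluminium lever 24 (x) x 10 (y) mm between handle and jaw, pivot at y = -50, z = 75 mm, reaching 80 mm above the pivot; this point lies on its centre line 60 mm above the pivot (z about 133 mm) and moves with it. Trigger and handle together measure 49 mm along y here when released, 33 mm fully squeezed.
- trigger (a joint): Trigger angle: 0 released, 0.275 rad fully squeezed (towards the handle, -y; end stop). A spring returns it. A squeeze feeds the jaw 40 mm per rad after up to 4 mm of play; a full pump feeds 7 to 10 mm. Tooth pitch 4 mm; it bites anew after release, so let it return fully. Takes 2 to 11 N at trigger_mid.
- jaw (a joint): How far the jaw has been fed towards the post, m (0 to 0.070; starts at 0 to 0.026). The jaw is a dark steel plate 50 wide x 16 mm thick, top z = 66 mm, on a toothed bar. Its drag of 3 N holds it while the trigger returns, but a stronger pad force pushes it back when the trigger is let go.
- pad (a joint): How far the round rubber pad (30 mm diameter, on a stem) is pressed into the jaw against its spring, m: 0 free (10 mm gap between the pad's back and the jaw plate), 0.010 all the way in (gap closed). Spring 1 N per mm, so half-way is about 5 mm and 5 N.
- pad_face (a point): Centre of the pad's face towards the post, z = 42 mm. It touches the seated collar at about y = 75 to 77 mm.
- collar: The tall wooden collar, a tube 50 mm outside diameter, 24 mm bore, 40 mm tall, standing upright, about 60 g. Origin: centre of its underside, z up its axis.
- drum: Bystander: solid wooden drum, 50 mm diameter, 40 mm tall, like the collar but without a bore. Origin: centre of the underside.
- flat_ring: Bystander: low wooden ring 56 mm outside, 28 mm bore, 16 mm tall. Origin: centre of the underside.
- glue: Bystander: white glue bottle, 56 mm diameter, 150 mm tall, standing. Origin: centre of the underside.
- mallet: Bystander: hammer with wooden handle, 240 mm long, lying flat. Origin under its middle.
- tape: Bystander: roll of paper tape lying flat, 90 mm diameter, 24 mm high. Origin: centre of the underside.
- crown: Bystander: brass prop crown, 100 mm diameter, about 48 mm high. Origin: centre of the underside.
- tin: Bystander: metal can, 64 mm diameter, 75 mm tall. Origin: centre of the underside.

How it is judged:
By the outcome, as a careful person would: the job done as asked, in the order asked, and still so for the second after the job is handed in, while the arm keeps its last pose, push and grip.
It also fails if it takes over 72 s, if anything falls off the work surface, if the arm or the gripper's body presses on something with over 40 N, if the wrist force passes 120 N, or if a joint passes its speed limit or range.

ROBOT

A 6-joint arm with a two-finger parallel gripper is mounted at the origin on the work surface. World frame = base frame: x ahead of the robot, y to its left, z up, the work surface at z = 0. Lengths are in mm, angles in rad, forces in N, time in s.
With the tool pointing down it reaches from about 250 to 775 mm from the base axis. Payload 4 kg.
Tool frame: the origin (TCP) lies midway between the tips of the shut fingers; the grasp point (between the pads) lies behind it (arm.hold_point_z is the x of the grasp point in the tool frame, in mm); x points along the fingers, z is the direction in which the jaws open and shut, and the axes are right-handed (so a half turn about x gives the same grasp; the last joint's range is limited). The gripper opens to 85 mm and grips with 20 to 120 N. Pads are 22 mm wide; open, the fingers measure 114 mm over their backs; the gripper's body (76 mm by 85 mm) begins 54 mm behind the grasp point. The pads swing forward as they close: fully open they stand 13 mm farther back than shut.
Start: joints at [-1.219, 0.087, 1.371, -0, 1.684, -0.103], TCP at [241.605, -494.11, 231.341] pointing down, gripper open.
Joint ranges: [-3.1, 3.1], [-0.76, 2.03], [0.27, 2.55], [-1.08, 4.22], [0.17, 2.65], [-2.57, 2.57]. Speed limits (rad/s): [2.79, 2.79, 3.14, 3.14, 3.14, 3.14].

INTERFACE

Orientations are given as [roll, pitch, yaw] about the fixed x, y, z axes, in that order (R = Rz(yaw) Ry(pitch) Rx(roll)).
In Python, from bench import arm gives the robot as it stands. The module is installed in compiled form; this text tells all that it offers. Calls block until the motion is done:
- arm.reach(position, orientation): joint-space move of the TCP to a pose.
- arm.move_linear(position, orientation=None, vel=150): straight line of the TCP; orientation=None keeps the orientation; vel is the mean speed in mm/s.
- arm.move_j(angles): joint-space move.
- arm.move_gripper(opening): finger opening in mm; the grip force is fixed at half the most; returns when the fingers have stopped.
- arm.wait(seconds).
- arm.solve_ik(position, orientation): joint angles nearest the present ones, or None.
- arm.read_state(): the state.
- arm.grab_frame(name): name is "scene" or "side" or "wrist"; returns a dict with "image" (480x640x3 uint8, red, green, blue), "fov_y" (degrees; the focal length in pixels is half the picture's height over the tangent of half this angle, whatever the lens; pixels are square), "cx", "cy" (the principal point, pixels), "D" ([k1, k2, p1, p2, k3] as OpenCV has them; the pictures are not rectified), "origin" and "rotation" of the camera in the world; the wrist camera has in their place "hand_eye" (4x4, takes a point from camera to tool coordinates, whose origin is the TCP and whose axes are the tool frame's). Camera axes: x right, y down, z forward; pixel columns grow to the right and rows downward; lengths in mm; the calibration is good to about 2 mm. A picture is of the moment at which its call begins: read the wrist's pose just before it. There is no depth.
A pose or a line that the arm cannot do raises arm.MotionError and nothing moves.
- arm.hand_in(): hands the job in, once; it reports no verdict.
The state is a dict: "time_s": time; "qpos": joint angles; "qd": joint speeds; "joint_efforts": joint torques, N m; "tcp_pos": TCP position; "tool_rot": TCP orientation; "ft_force": force on the tool from outside, world axes, zero at the start; "wrist_torque": the same for the moment, N m; "width": finger opening in mm.
Only numpy, scipy, OpenCV 4.12 (cv2) and the standard library are available. Lean on these libraries where they do the work, as an engineer would, in place of code of your own. Each camera call takes 0.05 s, during which the arm holds its last target.

## Working session

There is one attempt and no reset: what is moved stays moved. The work goes in short steps, each a Python script; the robot and the scene stay as the last script left them, time stands still between calls to the robot, and variables do not carry over. Pictures are saved under pics/ and viewed, and the job is handed in when it is done.

```bash
mkdir -p pics; ls
python3 - <<'E'
from bench import arm
import cv2
s=arm.read_state();print(s, arm.hold_point_z)
for n in("scene","side","wrist"):
    f=arm.grab_frame(n);cv2.imwrite(f"pics/{n}0.png",f["image"][:,:,::-1])
    print(n,{k:v for k,v in f.items() if k!="image"})
E
```

```text
pics
{'time_s': 0.0, 'qpos': array([-1.21912433e+00,  8.79560702e-02,  1.37229555e+00, -7.32045790e-07,
        1.68360446e+00, -1.03125696e-01]), 'qd': array([-7.93803417e-04, -4.43696330e-08, -1.43566908e-03,  3.24860767e-04,
        2.15569926e-03,  1.59896625e-03]), 'joint_efforts': array([-9.41435719e-04, -3.51868343e+01, -3.13269460e+01, -2.59750595e-04,
        1.08171621e-02,  2.93107043e-06]), 'tcp_pos': array([ 241.40977545, -493.61708932,  230.11760068]), 'tool_rot': array([3.03878841, 1.5685329 , 1.92278969]), 'ft_force': array([-0.2814214 ,  0.9518619 ,  0.04605885]), 'wrist_torque': array([-0.0337727 , -0.02664938,  0.0185646 ]), 'width': 85.20736272932693} -18.700000000000003
scene {'fov_y': 50.741626382781625, 'cx': 320.7915865770947, 'cy': 236.53909129970503, 'D': array([-0.05661949,  0.        ,  0.        ,  0.        ,  0.        ]), 'origin': array([1052.41604396,  704.24201878,  707.91980805]), 'rotation': array([-2.17430877e+00,  1.93535122e-03,  2.58851327e+00])}
side {'fov_y': 42.9198323965667, 'cx': 333.83679622308915, 'cy': 236.61174537481673, 'D': array([-0.00155624,  0.        ,  0.        ,  0.        ,  0.        ]), 'origin': array([  498.75123832, -1221.92385795,  1346.49148139]), 'rotation': array([-2.37632491,  0.01442117, -0.08501902])}
wrist {'fov_y': 62.1595350267522, 'cx': 318.87516346806416, 'cy': 238.16651679639108, 'D': array([-0.08907277,  0.        ,  0.        ,  0.        ,  0.        ]), 'hand_eye': array([[ 1.12721438e-03, -2.82538374e-01,  9.59255334e-01,
        -1.43766891e+02],
       [-3.14547392e-04, -9.59255996e-01, -2.82538200e-01,
         7.16818770e+01],
       [ 9.99999315e-01,  1.67498582e-05, -1.17015886e-03,
         3.34593983e-02],
       [ 0.00000000e+00,  0.00000000e+00,  0.00000000e+00,
         1.00000000e+00]])}
```

View pics/scene0.png

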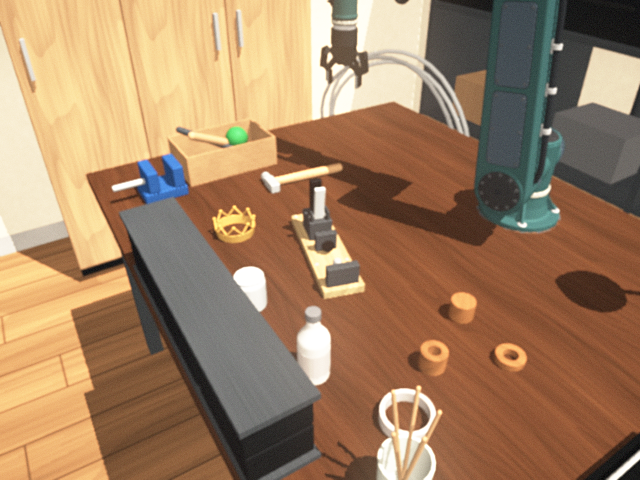

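View pics/side0.png

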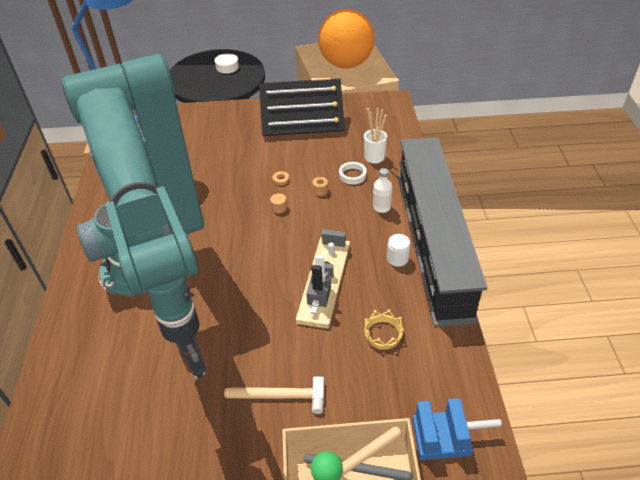

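View pics/wrist0.png

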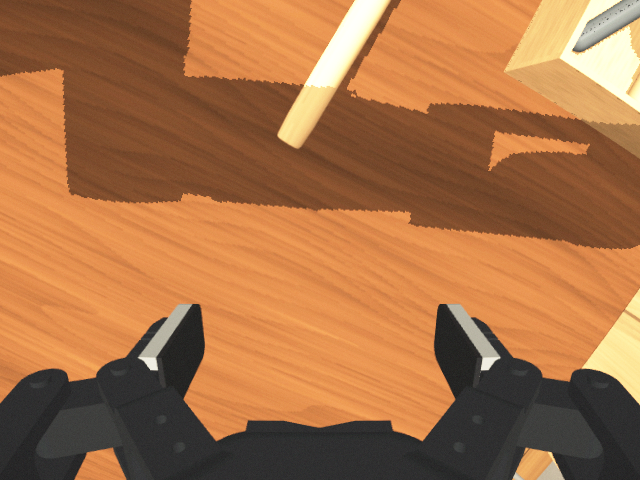

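Scene view: the collar with its bore is at about (433,357), the drum at (462,307), the flat ring at (510,357) and the clamp at about (325,250). Side view: collar (320,186), clamp (325,280). I'll cast rays to get coarse positions.

```bash
cat > h.py <<'E'
import numpy as np, cv2
from scipy.spatial.transform import Rotation as R
from bench import arm
def rpy(o): return R.from_euler('xyz',o).as_matrix()
def cam(f,st=None):
    fl=240/np.tan(np.radians(f["fov_y"])/2)
    K=np.array([[fl,0,f["cx"]],[0,fl,f["cy"]],[0,0,1]])
    if "origin" in f: return K,np.array(f["D"]),np.array(f["origin"]),rpy(f["rotation"])
    T=np.eye(4);T[:3,:3]=rpy(st["tool_rot"]);T[:3,3]=st["tcp_pos"];T=T@f["hand_eye"]
    return K,np.array(f["D"]),T[:3,3],T[:3,:3]
def rays(c,px):
    K,D,o,Rm=c
    n=cv2.undistortPoints(np.array(px,float).reshape(-1,1,2),K,D).reshape(-1,2)
    return o,np.c_[n,np.ones(len(n))]@Rm.T
def plane(c,px,z):
    o,d=rays(c,px); return o+d*((z-o[2])/d[:,2])[:,None]
def proj(c,P):
    K,D,o,Rm=c
    q=(np.atleast_2d(P)-o)@Rm
    return cv2.projectPoints(q,np.zeros(3),np.zeros(3),K,D)[0].reshape(-1,2)
def snap(n,fn=None):
    st=arm.read_state();f=arm.grab_frame(n)
    if fn: cv2.imwrite(f"pics/{fn}.png",f["image"][:,:,::-1])
    return f["image"],cam(f,st),st
E
python3 - <<'E'
from h import *
for n,pts in(("scene",{"collar":(434,348,40),"drum":(463,299,40),"ring":(510,353,16),"stopbot?":(345,270,67),"trig":(320,190,150)}),("side",{"collar":(320,182,40),"drum":(279,200,40),"ring":(281,178,16),"stop":(334,234,67),"bedTL":(327,236,20),"bedTR":(350,240,20),"bedBL":(299,320,20),"bedBR":(329,326,20)})):
    f=arm.grab_frame(n);c=cam(f)
    for k,(u,v,z) in pts.items(): print(n,k,plane(c,[(u,v)],z)[0].round(1))
for n,(x,y,w,h) in(("scene",(270,160,120,150)),("side",(260,150,130,190))):
    im=cv2.imread(f"pics/{n}0.png")[y:y+h,x:x+w]
    cv2.imwrite(f"pics/{n}0z.png",cv2.resize(im,None,fx=600/h*.99,fy=600/h*.99,interpolation=2))
E
```

```text
scene collar [556.9 280.3  40. ]
scene drum [419.8 213.   40. ]
scene ring [430.  348.8  16. ]
scene stopbot? [586.2  40.6  67. ]
scene trig [ 533.1 -142.5  150. ]
side collar [562.7 279.7  40. ]
side drum [428.  206.9  40. ]
side ring [435.8 340.7  16. ]
side stop [586.1  14.8  67. ]
side bedTL [567.6  53.9  20. ]
side bedTR [634.9  30.6  20. ]
side bedBL [ 469.3 -248.6   20. ]
side bedBR [ 547.4 -275.6   20. ]
```

View pics/scene0z.png

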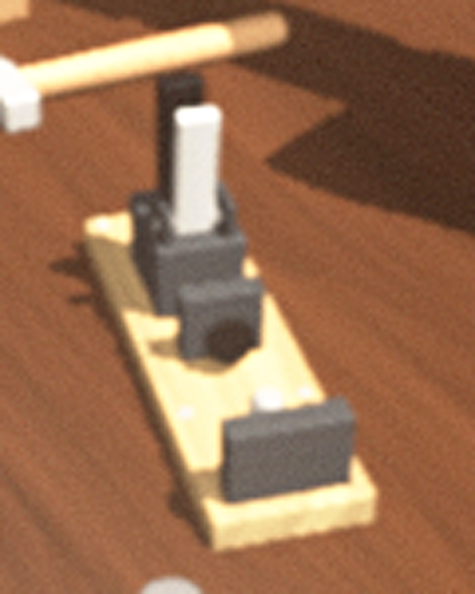

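View pics/side0z.png

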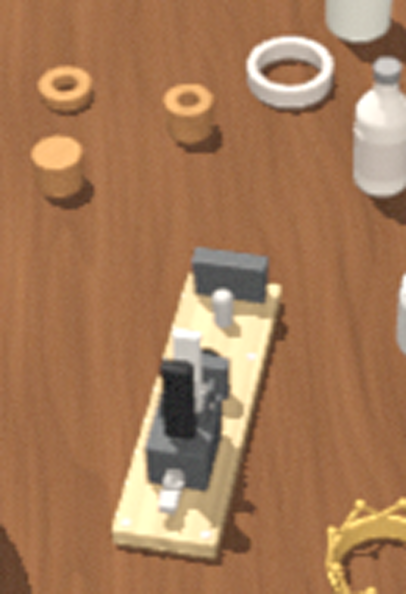

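Both views agree: collar near (560,280), clamp axis from about (508,-262) to (600,42), so its yaw is about -0.29. The drum and ring differ in position as expected. Next I'll look from the wrist camera with the working orientation.

```bash
cat >> h.py <<'E'
def down(a):
    "tool x down, tool z horizontal at world angle a -> rpy"
    c,s=np.cos(a),np.sin(a)
    M=np.array([[0,-s,c],[0,c,s],[-1,0,0]],float)
    return R.from_matrix(M).as_euler('xyz')
E
python3 - <<'E'
from h import *
print(rpy(arm.read_state()["tool_rot"]).round(2))
for a in(-.29,-.29+np.pi,-.29+np.pi/2,-.29-np.pi/2):
    for p in([560,280,170],[560,280,15],[585,13,200],[585,13,25],[535,-150,115]):
        q=arm.solve_ik(p,down(a)); print(round(a,2),p,None if q is None else np.round(q,2))
E
```

```text
[[-0.    0.9   0.44]
 [ 0.    0.44 -0.9 ]
 [-1.    0.   -0.  ]]
-0.29 [560, 280, 170] [ 0.37  0.27  1.27 -0.    1.59  0.66]
-0.29 [560, 280, 15] [ 0.37  0.38  1.45 -0.    1.3   0.66]
-0.29 [585, 13, 200] [-0.07  0.17  1.34  0.    1.63  0.22]
-0.29 [585, 13, 25] [-0.07  0.29  1.56  0.    1.3   0.22]
-0.29 [535, -150, 115] [-0.38  0.15  1.53  0.    1.46 -0.09]
2.85 [560, 280, 170] [ 0.37  0.27  1.27 -0.    1.59 -2.48]
2.85 [560, 280, 15] [ 0.37  0.38  1.45 -0.    1.3  -2.48]
2.85 [585, 13, 200] None
2.85 [585, 13, 25] None
2.85 [535, -150, 115] None
1.28 [560, 280, 170] [ 0.37  0.27  1.27 -0.    1.59 -0.91]
1.28 [560, 280, 15] [ 0.37  0.38  1.45 -0.    1.3  -0.91]
1.28 [585, 13, 200] [-0.07  0.17  1.34  0.    1.63 -1.36]
1.28 [585, 13, 25] [-0.07  0.29  1.56  0.    1.3  -1.36]
1.28 [535, -150, 115] [-0.38  0.15  1.53  0.    1.46 -1.66]
-1.86 [560, 280, 170] [ 0.37  0.27  1.27 -0.    1.59  2.23]
-1.86 [560, 280, 15] [ 0.37  0.38  1.45 -0.    1.3   2.23]
-1.86 [585, 13, 200] [-0.07  0.17  1.34  0.    1.63  1.79]
-1.86 [585, 13, 25] [-0.07  0.29  1.56  0.    1.3   1.79]
-1.86 [535, -150, 115] [-0.38  0.15  1.53  0.    1.46  1.49]<sys>:0: UserWarning: Gimbal lock detected. Setting third angle to zero since it is not possible to uniquely determine all angles.
```

```bash
python3 - 2>/dev/null <<'E'
from h import *
arm.reach([585,13,230],down(-.29))
im,c,st=snap("wrist","w1"); print(st["time_s"],st["tcp_pos"])
arm.reach([560,280,190],down(-.29))
im,c,st=snap("wrist","w2"); print(st["time_s"],st["tcp_pos"])
E
```

```text
2.4417 [585.00359424  11.93109445 230.03492872]
3.5417 [560.61331808 278.78987266 190.3391837 ]
```

View pics/w1.png

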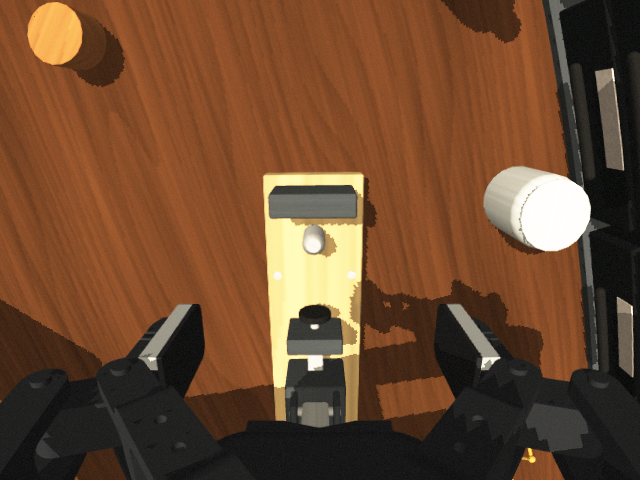

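View pics/w2.png

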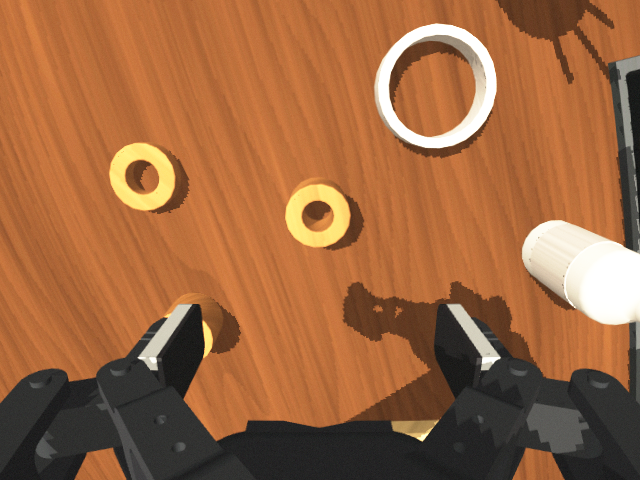

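w1 shows the clamp end-on: far bed corners at about (264,174) and (363,172), stop at (312,203), post tip near (314,232), jaw at (315,335). w2 shows the collar's top face at about (318,215) and the flat ring at (142,177), with the drum partly behind the left finger. Now I'll measure these precisely.

```bash
python3 - 2>/dev/null <<'E'
from h import *
# rebuild cams from logged poses
f=arm.grab_frame("wrist")
def wc(p): return cam(f,{"tool_rot":down(-.29),"tcp_pos":np.array(p)})
print("rot now",np.abs(rpy(arm.read_state()["tool_rot"])-rpy(down(-.29))).max())
c1=wc([585.004,11.931,230.035]);c2=wc([560.613,278.79,190.339])
# collar
im=cv2.imread("pics/w2.png");hsv=cv2.cvtColor(im,cv2.COLOR_BGR2HSV)
m=cv2.inRange(hsv,(15,90,190),(35,255,255));m[:, :240]=0;m[:,400:]=0;m[280:]=0
cs,h=cv2.findContours(m,cv2.RETR_CCOMP,cv2.CHAIN_APPROX_NONE)
for k in cs:
    if cv2.contourArea(k)>200:
        P=plane(c2,k.reshape(-1,2),40.)[:,:2]
        A=np.c_[2*P,np.ones(len(P))];x=np.linalg.lstsq(A,(P**2).sum(1),rcond=None)[0]
        print("collar circ",x[:2].round(2),"d",2*np.sqrt(x[2]+x[0]**2+x[1]**2))
# bed
im=cv2.imread("pics/w1.png");hsv=cv2.cvtColor(im,cv2.COLOR_BGR2HSV)
b=cv2.inRange(hsv,(18,50,150),(35,255,255))
L=[];Rr=[]
for v in range(185,290,3):
    r=np.where(b[v,230:400])[0]+230
    L.append((r[0]-.5,v));Rr.append((r[-1]+.5,v))
for nm,q in(("L",L),("R",Rr)):
    P=plane(c1,q,20.)[:,:2];vx,vy,x0,y0=cv2.fitLine(P.astype(np.float32),cv2.DIST_HUBER,0,.01,.01).ravel()
    if vy<0: vx,vy=-vx,-vy
    print(nm,"ang(yaw)",np.arctan2(-vx,vy),"at y=13 x=",x0+(13-y0)*vx/vy)
T=[(u,np.where(b[150:200,u])[0][0]+150-.5) for u in range(275,352,4)]
P=plane(c1,T,20.)[:,:2];print("far edge",P.mean(0).round(1),np.polyfit(P[:,0],P[:,1],1))
z=cv2.resize(im[160:360,250:380],None,fx=3,fy=3,interpolation=cv2.INTER_NEAREST);cv2.imwrite("pics/w1z.png",z)
E
```

```text
rot now 0.002396001839000683
collar circ [559.71 282.72] d 48.963807117491065
collar circ [559.91 282.24] d 24.789181453512395
L ang(yaw) -0.2817 at y=13 x= 532.735
R ang(yaw) -0.27806315 at y=13 x= 625.94714
far edge [587.8  41. ] [ -0.28678924 209.54192141]
```

View pics/w1z.png

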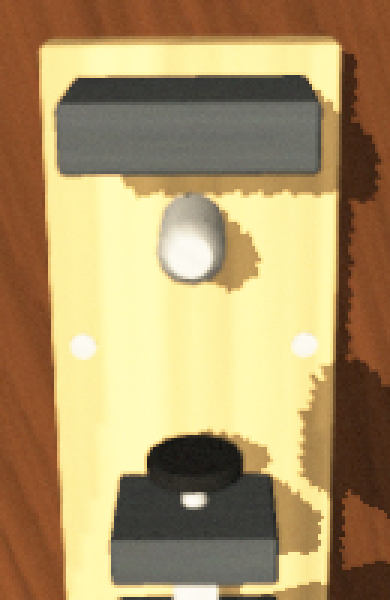

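```bash
python3 - 2>/dev/null <<'E'
from h import *
f=arm.grab_frame("wrist")
c1=cam(f,{"tool_rot":down(-.29),"tcp_pos":np.array([585.004,11.931,230.035])})
d=np.array([np.sin(.28),np.cos(.28),0])
def g(zx,zy,z,off,nm):
    p=plane(c1,[(250+(zx-1)/3,160+(zy-1)/3)],z)[0]; print(nm,p.round(1),"-> post",(p-d*off).round(1)[:2])
g(191,192,20,10,"post back foot")
g(188,173.5,67,26,"stop top front")
a=plane(c1,[(250+56/3,160+165/3),(250+320/3,160+165/3)],67.);print("stop w",np.linalg.norm(a[0]-a[1]))
g(191,39,20,55,"bed far (outer)");g(191,45,20,55,"bed far(inner)")
g(82,346,20,0,"screwL");g(304,345,20,0,"screwR")
for nm,p in(("post", (572,-12)),):
    q=proj(c1,[[*p,20],[*p,55]]);print(q,(q-[250,160])*3)
# jaw front top / pad face
g(194,584,66,100,"jaw rear top edge");g(194,478,66,100,"jaw front top edge(px row478)")
E
```

```text
post back foot [574.5  -4.   20. ] -> post [571.7 -13.7]
stop top front [579.3  12.2  67. ] -> post [572.1 -12.7]
stop w 69.58175378624291
bed far (outer) [588.   40.6  20. ] -> post [572.8 -12.3]
bed far(inner) [587.5  38.9  20. ] -> post [572.3 -14. ]
screwL [526.6 -42.4  20. ] -> post [526.6 -42.4]
screwR [594.3 -62.2  20. ] -> post [594.3 -62.2]
[[313.25162956 232.43180477]
 [312.63429874 243.61615347]] [[189.75488869 217.29541432]
 [187.90289621 250.84846041]]
jaw rear top edge [ 544.6 -107.8   66. ] -> post [ 517.  -203.9]
jaw front top edge(px row478) [554.8 -74.2  66. ] -> post [ 527.2 -170.3]
```

Post foot is at (572.0,-13.1), consistent across foot, stop (69.6 mm wide against 70) and bed edges, with yaw -0.28. Collar is at (559.8,282.5), with diameters 49/24.8 against 50/24. Going for the grasp.

```bash
python3 - 2>/dev/null <<'E'
from h import *
O=down(-.28)
arm.move_linear([559.8,282.5,90],O,vel=150)
arm.move_linear([559.8,282.5,8],O,vel=100)
arm.wait(.1);s=arm.read_state();print(s["time_s"],s["tcp_pos"],s["ft_force"])
arm.move_gripper(30)
s=arm.read_state();print(s["width"],s["tcp_pos"],s["ft_force"])
arm.move_linear([559.8,282.5,110],O,vel=120);arm.wait(.2)
im,c,st=snap("wrist","w3");print(st["time_s"],st["tcp_pos"],st["ft_force"],st["width"])
E
```

```text
5.575 [560.65132311 282.8440665    9.29320536] [ 0.8222936  -0.28314763 -0.33755388]
48.38059113073166 [560.41034126 282.7661172    8.90292339] [0.88346081 0.61445355 4.0943143 ]
7.2083 [559.25425752 282.27322685 108.75852188] [-0.5460542   0.45474678 -0.69414456] 48.8003520781817
```

View pics/w3.png

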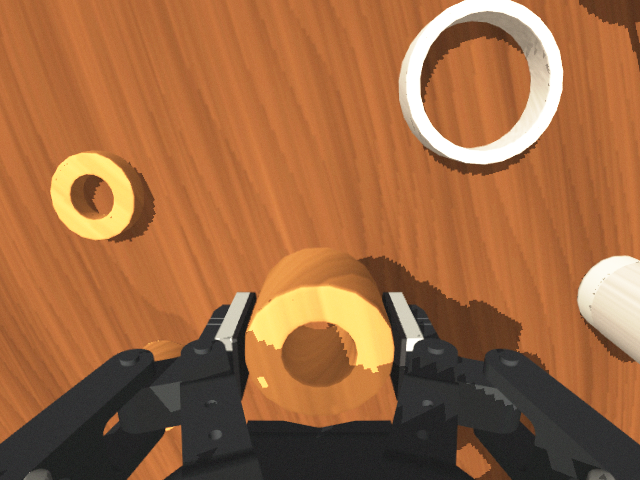

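The collar is held upright: bore rim spans u 281–357 and v 320–388. I'll cast its rim onto the collar-top plane for the in-hand offset.

```bash
python3 - 2>/dev/null <<'E'
from h import *
f=arm.grab_frame("wrist")
T=np.array([559.8,282.5,110.]);c=cam(f,{"tool_rot":down(-.28),"tcp_pos":T})
M=rpy(down(-.28))
for dz in(30,32,34):
    P=plane(c,[(281,354),(357,354),(319,320),(319,388)],T[2]+dz)
    L=(P-T)@M; print(dz,"tool y,z:",L[:,1:].round(1).tolist(),"centre",L[2:,1].mean().round(2),L[:2,2].mean().round(2),"d",L[1,2]-L[0,2],L[2,1]-L[3,1])
im=cv2.imread("pics/w3.png");cv2.imwrite("pics/w3z.png",cv2.resize(im[270:430,230:410],None,fx=3.5,fy=3.5))
E
```

```text
30 tool y,z: [[-1.4, -12.6], [-1.4, 12.4], [11.1, -0.1], [-14.8, -0.1]] centre -1.82 -0.09 d 24.97426755655154 25.905504961269855
32 tool y,z: [[-0.1, -12.4], [-0.1, 12.2], [12.2, -0.1], [-13.2, -0.1]] centre -0.52 -0.09 d 24.53522456056976 25.450090984268755
34 tool y,z: [[1.2, -12.1], [1.2, 12.0], [13.3, -0.1], [-11.7, -0.1]] centre 0.77 -0.09 d 24.096181564587773 24.994677007267633
```

View pics/w3z.png

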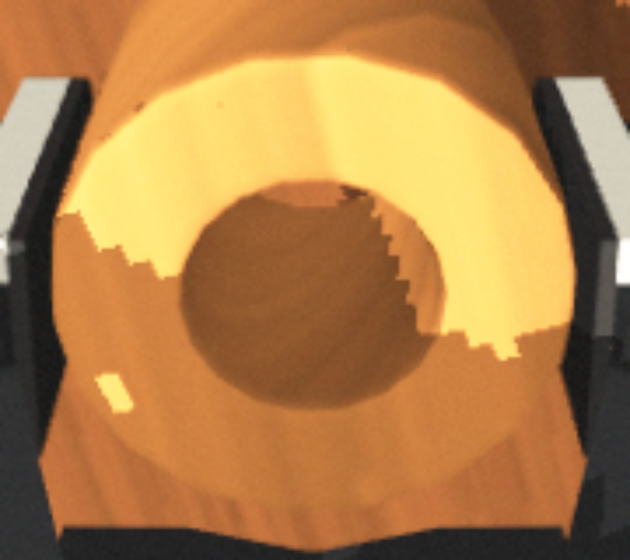

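In-hand offset is under 1 mm. Now I'll move over the post and descend in guarded steps.

```bash
python3 - 2>/dev/null <<'E'
from h import *
O=down(-.28)
P=[572.0,-13.1]
arm.move_linear([*P,110],O,vel=180)
arm.move_linear([*P,72],O,vel=80);arm.wait(.3)
im,c,st=snap("wrist","w4")
snap("side","s4");snap("scene","c4")
f0=np.mean([arm.read_state()["ft_force"] for _ in range(5)],0);print(st["time_s"],f0)
for z in range(68,27,-3):
    arm.move_linear([*P,z],O,vel=40)
    f=np.mean([arm.read_state()["ft_force"] for _ in range(5)],0)-f0
    print(z,f.round(1))
    if np.linalg.norm(f)>6: break
print(arm.read_state()["time_s"])
E
```

```text
10.025 [-0.90758832  0.15054539 -0.26704039]
68 [ 1.6  0.1 -0.7]
65 [ 0.6  0.2 -0.4]
62 [ 1.2 -0.5  0. ]
59 [-0.5 -0.2 -0.9]
56 [ 0.5  0.3 -1.1]
53 [ 0.6 -0.5 -0. ]
50 [ 0.4 -0.2 -0.8]
47 [ 0.5 -0.3 -1.1]
44 [ 0.8 -0.5 -0.7]
41 [ 1.5 -0.4 -0. ]
38 [ 2.  -1.2 -1.1]
35 [ 0.6 -0.9 -0.2]
32 [ 0.8 -0.8  0.2]
29 [ 0.9 -0.2 -0.6]
13.675
```

```bash
python3 - 2>/dev/null <<'E'
from h import *
O=down(-.28)
P=[572.0,-13.1]
for z in(28,27.2,26.4,25.6):
    arm.move_linear([*P,z],O,vel=20)
    f=np.mean([arm.read_state()["ft_force"] for _ in range(6)],0);print(z,f.round(1))
    if f[2]>2.5: break
arm.move_gripper(72)
arm.wait(.2)
im,c,st=snap("wrist","w5");print(st["time_s"],st["ft_force"])
arm.move_linear([*P,110],O,vel=150)
im,c,st=snap("wrist","w6");snap("side","s6");print(st["time_s"])
E
```

```text
28 [-3.4  0.8  5.2]
14.4833 [-0.11470625 -0.37107351  0.30644007]
15.2333
```

View pics/w6.png

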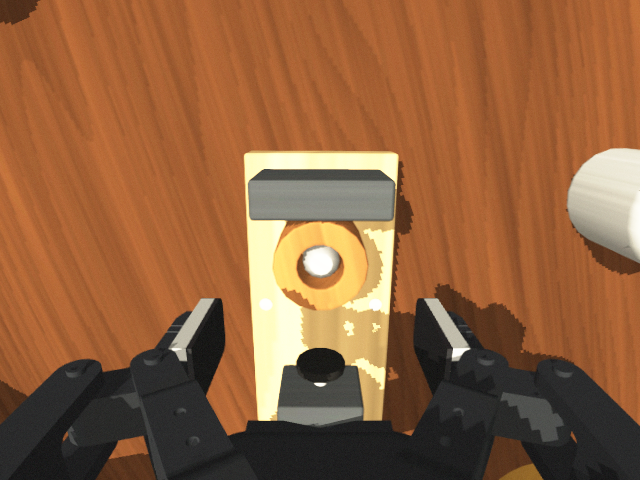

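View pics/s6.png

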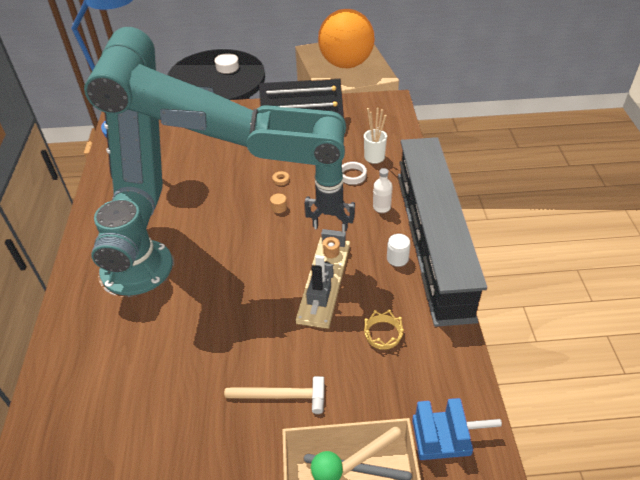

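Collar is threaded: w6 shows the post tip (322,260) inside the bore, the collar flat behind the stop and a free pad at (320,362). Next, turn the gripper to straddle handle and trigger, and look from above first.

```bash
cat >> h.py <<'E'
POST=np.array([572.0,-13.1]); YAW=-.28
DY=np.array([-np.sin(YAW),np.cos(YAW)]); DX=np.array([np.cos(YAW),np.sin(YAW)])
OT=down(YAW+np.pi/2)
def cw(y,z,x=0.): return np.array([*(POST+DY*(y-100)+DX*x),z])
def toclamp(P): 
    P=np.atleast_2d(P);q=P[:,:2]-POST
    return np.c_[q@DX,q@DY+100,P[:,2]]
E
python3 - 2>/dev/null <<'E'
from h import *
arm.move_linear([*POST,200],down(-.28),vel=250)
arm.reach(cw(-61.5,200),OT)
arm.move_gripper(64)
arm.wait(.2)
im,c,st=snap("wrist","w7");print(st["time_s"],st["tcp_pos"],cw(-61.5,200),st["width"],st["ft_force"])
for k in((-86,157),(-70,157),(-50,20),(100,55)): print(k,proj(c,[cw(*k)]))
E
```

```text
17.925 [ 527.41584613 -168.2189699   200.071854  ] [ 527.36856276 -168.31045329  200.        ] 64.12744719932358 [-0.5786077   0.36670065 -0.01012376]
(-86, 157) [[269.78535819 270.61339174]]
(-70, 157) [[301.64873461 270.64359838]]
(-50, 20) [[332.48025396 211.45913948]]
(100, 55) [[529.18550006 221.98477664]]
```

View pics/w7.png

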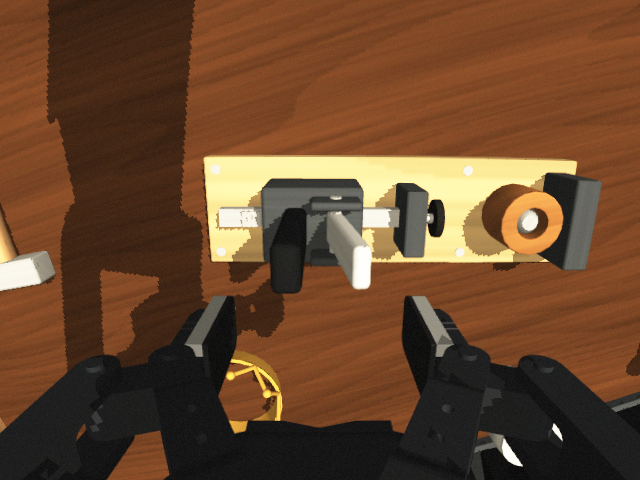

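w7: handle top spans u 271–302, as predicted (270–302). The trigger top is at (360,270), the jaw plate at about (410,220), the pad at (436,218) and the collar at (522,218). Descending to straddle.

```bash
cat >> h.py <<'E'
def fcam(y,z,img):  # camera with commanded straddle pose
    f=arm.grab_frame("wrist") if img is None else img
    return cam(f,{"tool_rot":OT,"tcp_pos":cw(y,z)})
E
python3 - 2>/dev/null <<'E'
from h import *
arm.move_linear(cw(-61.5,108),OT,vel=100);arm.wait(.2)
f=[]
for i in range(8): f.append(arm.read_state()["ft_force"])
im,c,st=snap("wrist","w8");print(st["time_s"],np.mean(f,0),np.std(f,0),st["tcp_pos"],cw(-61.5,108))
E
```

```text
19.2417 [ 0.66105133 -0.23378603  0.91261568] [0.00000000e+00 2.77555756e-17 0.00000000e+00] [ 527.82912176 -168.51611748  108.86854149] [ 527.36856276 -168.31045329  108.        ]
```

View pics/w8.png

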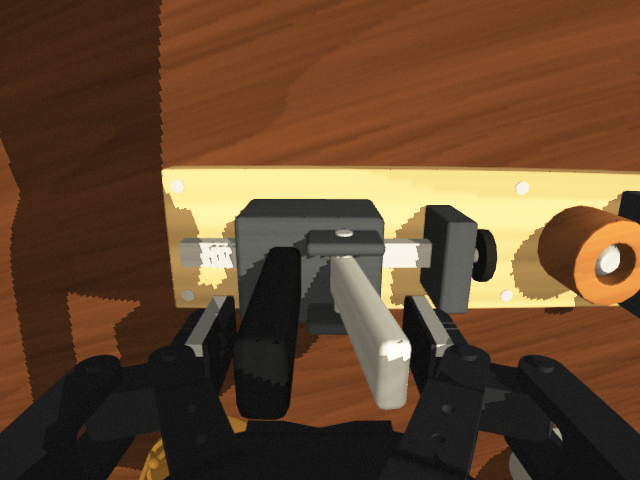

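```bash
python3 - 2>/dev/null <<'E'
from h import *
f=arm.grab_frame("wrist");c=cam(f,{"tool_rot":OT,"tcp_pos":cw(-61.5,108)})
for nm,u,v,z in(("jaw front top",473,255,66),("jaw rear top",441,255,66),("pad face mid",496,255,42),("pad face low v",490,280,42),("collar top bore",609,258,60),("collar left foot",539,250,20),("trig top",408,350,154),("screw",522,188,20),("screw2",506,296,20),("handle -y top",238,410,157)):
    print(nm,toclamp(plane(c,[(u,v)],z)).round(1)[0])
print(proj(c,[cw(100,55),cw(126,67,-35),cw(155,20,-45),cw(-155,20,-45),cw(-155,20,45)]).round(0))
cv2.imwrite("pics/w8z.png",cv2.resize(f["image"][190:320,410:640,::-1],None,fx=3.4,fy=3.4,interpolation=2))
E
```

```text
jaw front top [-8.5 15.5 66. ]
jaw rear top [-8.6 -0.8 66. ]
pad face mid [-0.3 38.9 42. ]
pad face low v [14.9 37.3 42. ]
collar top bore [-4.3 94.7 60. ]
collar left foot [ 4.  77.3 20. ]
trig top [-10.1 -36.3 154. ]
screw [-35.2  60.4  20. ]
screw2 [35.3 60.  20. ]
handle -y top [  8.1 -85.  157. ]
[[610. 262.]
 [681. 206.]
 [663. 175.]
 [160. 171.]
 [175. 310.]]
```

View pics/w8z.png

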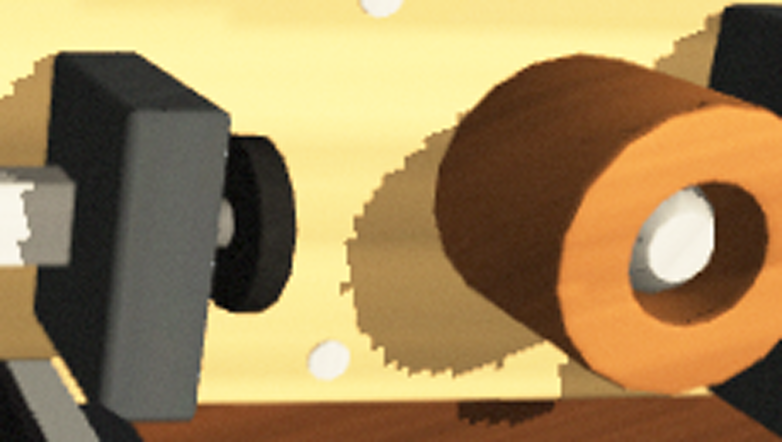

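Cross-checks are good: jaw plate 16.3 mm (16 given), screws at ±35 mm. Pad face is at y≈38.7 and jaw front at y≈15.5, so about 37 mm of feed before contact. First pump goes in steps, logging force.

```bash
cat >> h.py <<'E'
Z0=108.
def force(n=5):
    f=[]
    for _ in range(n): arm.wait(.02); f.append(arm.read_state()["ft_force"])
    return np.mean(f,0)[:2]@DY
def go(y,vel=60): arm.move_linear(cw(y,Z0),OT,vel=vel)
def look(y,fn):
    f=arm.grab_frame("wrist"); cv2.imwrite(f"pics/{fn}.png",f["image"][:,:,::-1])
    return f,cam(f,{"tool_rot":OT,"tcp_pos":cw(y,Z0)})
E
python3 - 2>/dev/null <<'E'
from h import *
b=force(8);print("base",b)
for y in(-66.5,-69,-71,-73,-75,-77,-79,-81,-83):
    go(y); f=force(4)-b; print(y,f.round(2))
    if f>14: break
fr,c=look(y,"p1");print(arm.read_state()["time_s"])
E
```

```text
base 0.06710028455718983
-66.5 -0.16
-69 1.46
-71 1.5
-73 2.93
-75 3.41
-77 3.81
-79 5.57
-81 6.95
-83 6.98
22.375
```

View pics/p1.png

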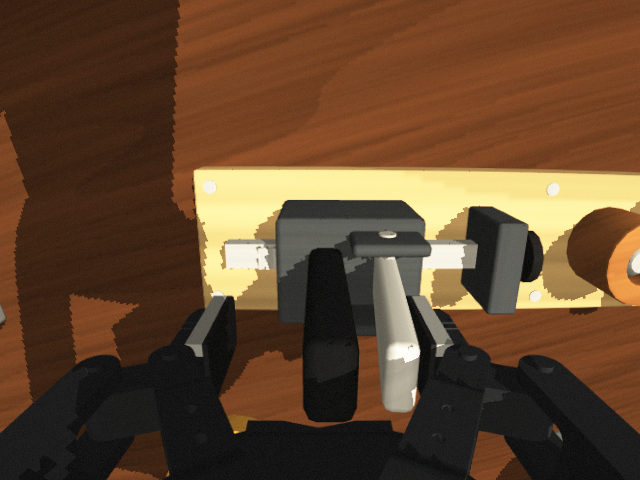

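```bash
cat >> h.py <<'E'
def jaw(f,c,y0,dbg=False):
    "front-top edge of jaw plate, clamp y; searched within 14 mm of y0"
    hsv=cv2.cvtColor(f["image"],cv2.COLOR_RGB2HSV); out=[]
    for x in np.arange(17.,24.,.5):
        ys=np.arange(y0-14,y0+14,.1)
        p=proj(c,np.array([cw(y,66.,x) for y in ys])).astype(np.float32)
        s=cv2.remap(hsv[:,:,1].astype(np.float32),p[None,:,0].copy(),p[None,:,1].copy(),cv2.INTER_LINEAR)[0]
        g=np.where((s[:-1]<70)&(s[1:]>=70))[0]
        if len(g): out.append(ys[g[-1]])
    return (np.median(out),len(out),np.std(out)) if out else None
E
python3 - 2>/dev/null <<'E'
from h import *
f=arm.grab_frame("wrist")
f["image"]=cv2.imread("pics/w8.png")[:,:,::-1].copy();print(jaw(f,cam(f,{"tool_rot":OT,"tcp_pos":cw(-61.5,Z0)}),15))
f["image"]=cv2.imread("pics/p1.png")[:,:,::-1].copy();print(jaw(f,cam(f,{"tool_rot":OT,"tcp_pos":cw(-83,Z0)}),24))
go(-84.5);print(force(5))
f,c=look(-84.5,"p1b");print(jaw(f,c,24))
go(-85.5);print(force(5))
f,c=look(-85.5,"p1c");print(jaw(f,c,24))
go(-61.5,90);arm.wait(.15);f,c=look(-61.5,"p1d");print(jaw(f,c,24),force(3),arm.read_state()["time_s"])
E
```

```text
(np.float64(15.600000000000012), 14, np.float64(2.5331677353681528))
(np.float64(20.199999999999964), 14, np.float64(4.039877751231816))
7.061482435785576
(np.float64(21.39999999999996), 14, np.float64(3.4874117646653717))
9.070586296050745
(np.float64(20.99999999999996), 14, np.float64(3.294901751345604))
(np.float64(24.599999999999948), 14, np.float64(3.2652780611039027)) 0.13123314883875786 23.8583
```

```bash
sed -i 's/s=cv2.remap(hsv\[:,:,1\]/q=np.where(hsv[:,:,2]>150,255,hsv[:,:,1]);s=cv2.remap(q/' h.py
python3 - 2>/dev/null <<'E'
from h import *
f=arm.grab_frame("wrist")
for n,y,g in(("w8",-61.5,15),("p1",-83,24),("p1b",-84.5,24),("p1c",-85.5,24),("p1d",-61.5,24)):
    f["image"]=cv2.imread(f"pics/{n}.png")[:,:,::-1].copy();print(n,jaw(f,cam(f,{"tool_rot":OT,"tcp_pos":cw(y,Z0)}),g))
print(arm.read_state()["tcp_pos"]-cw(-61.5,Z0))
E
```

```text
w8 (np.float64(15.500000000000012), 14, np.float64(2.5036707744707143))
p1 (np.float64(20.199999999999964), 14, np.float64(0.11180339887498893))
p1b (np.float64(21.19999999999996), 14, np.float64(0.13420210162897075))
p1c (np.float64(20.79999999999996), 14, np.float64(0.1739399380269408))
p1d (np.float64(24.49999999999995), 14, np.float64(0.13720980508784592))
[-0.13118935 -0.47971718 -0.03007844]
```

View pics/p1d.png

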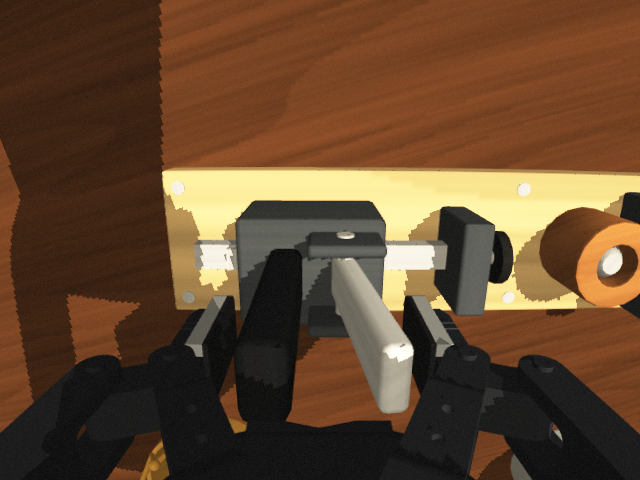

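Pump 1 fed the jaw 15.5→24.5 mm (9 mm, within spec). The arm yields a few mm under load, so I'll correct squeezed views by a bed screw. Two more pumps now.

```bash
cat >> h.py <<'E'
def screw(f,c):
    "y of the bed screw at x=-35,y=60 (z=20) as seen with camera c"
    hsv=cv2.cvtColor(f["image"],cv2.COLOR_RGB2HSV)
    u,v=proj(c,[cw(58.5,20,-35)])[0]; u,v=int(u),int(v)
    w=hsv[v-14:v+15,u-16:u+17]; m=((w[...,1]<60)&(w[...,2]>140)).astype(np.uint8)
    n,l,s,ce=cv2.connectedComponentsWithStats(m)
    if n<2: return None
    k=1+np.argmax(s[1:,4]); p=ce[k]+[u-16,v-14]
    return toclamp(plane(c,[p],20.))[0,:2].round(2),s[k,4]
E
python3 - 2>/dev/null <<'E'
from h import *
f=arm.grab_frame("wrist")
for n,y,g in(("w8",-61.5,15),("p1",-83,24),("p1b",-84.5,24),("p1c",-85.5,24),("p1d",-61.5,24)):
    f["image"]=cv2.imread(f"pics/{n}.png")[:,:,::-1].copy();c=cam(f,{"tool_rot":OT,"tcp_pos":cw(y,Z0)});print(n,screw(f,c))
j=24.5
for i in(2,3):
    go(-87,60);arm.wait(.1);F=force(4);f,c=look(-87,f"p{i}");a=jaw(f,c,j+6);print(i,"F",F,a,screw(f,c),arm.read_state()["tcp_pos"]-cw(-87,Z0))
    go(-61.5,90);arm.wait(.2);f,c=look(-61.5,f"p{i}d");a=jaw(f,c,j+8);print(a,screw(f,c),arm.read_state()["time_s"]);j=a[0]
E
```

```text
w8 (array([-35.43,  60.4 ]), np.int32(139))
p1 (array([-34.76,  58.67]), np.int32(126))
p1b (array([-34.78,  58.47]), np.int32(126))
p1c (array([-34.81,  57.73]), np.int32(132))
p1d (array([-34.52,  61.6 ]), np.int32(136))
2 F 11.857075827580234 (np.float64(26.900000000000148), 14, np.float64(0.28961621332447973)) (array([-34.86,  55.47]), np.int32(128)) [1.12875356 3.42031449 0.54037478]
(np.float64(32.6000000000002), 14, np.float64(0.13997084244475502)) (array([-34.67,  61.37]), np.int32(132)) 25.4333
3 F 11.241923255167999 (np.float64(34.950000000000344), 14, np.float64(0.24159335036125718)) (array([-34.84,  55.5 ]), np.int32(129)) [1.11409409 3.43173426 0.50148277]
(np.float64(40.650000000000404), 14, np.float64(0.11866605518454561)) (array([-34.69,  61.36]), np.int32(133)) 26.9083
```

View pics/p3d.png

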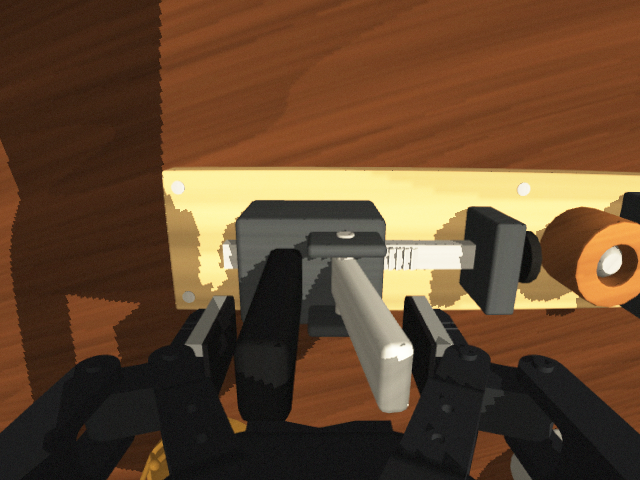

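Screw-corrected jaw positions are 15.3, 23.1, 31.4 and 39.4, so about 8 mm per pump, with squeezed and released values agreeing. Contact is expected at jaw ≈52–53.5. Pump 4 in full, then pump 5 only to just before contact, leaving 5 mm plus margin for the last squeeze.

```bash
python3 - 2>/dev/null <<'E'
from h import *
go(-87,60);arm.wait(.1);print("F",force(3))
go(-61.5,90);arm.wait(.2);f,c=look(-61.5,"p4d");a=jaw(f,c,48);s=screw(f,c);print(a,s)
j=a[0]+60.2-s[0][1];print("jaw",j)
for y in(-76,-78,-80,-82,-83,-84,-85,-86):
    go(y,60);F=force(4);f,c=look(y,f"p5_{-y}");a=jaw(f,c,j+3+61.5*0);s=screw(f,c)
    jj=a[0]+60.2-s[0][1];print(y,F.round(2),"jaw",jj.round(2),s[0],arm.read_state()["time_s"])
    if jj>51.3: break
E
```

```text
F 11.455170862861282
(np.float64(48.650000000000205), 14, np.float64(0.12309777099724521)) (array([-34.7 ,  61.33]), np.int32(134))
jaw 47.52000000000021
-76 2.65 jaw 49.54 [-34.77  60.63] 28.825
-78 4.33 jaw 50.0 [-34.79  60.02] 29.1917
-80 6.46 jaw 50.96 [-34.81  59.11] 29.5583
-82 7.01 jaw 52.61 [-34.85  58.66] 29.925
```

```bash
python3 - 2>/dev/null <<'E'
from h import *
im=cv2.imread("pics/p5_82.png");cv2.imwrite("pics/p5z.png",cv2.resize(im[180:330,450:640],None,fx=4,fy=4,interpolation=2))
go(-61.5,90);arm.wait(.2);f,c=look(-61.5,"p5d");a=jaw(f,c,51);s=screw(f,c);print(a,s,a[0]+60.2-s[0][1])
cv2.imwrite("pics/p5dz.png",cv2.resize(f["image"][180:330,450:640,::-1],None,fx=4,fy=4,interpolation=2))
E
```

```text
(np.float64(54.00000000000024), 14, np.float64(0.13014905113063469)) (array([-34.56,  61.51]), np.int32(135)) 52.690000000000246
```

View pics/p5dz.png

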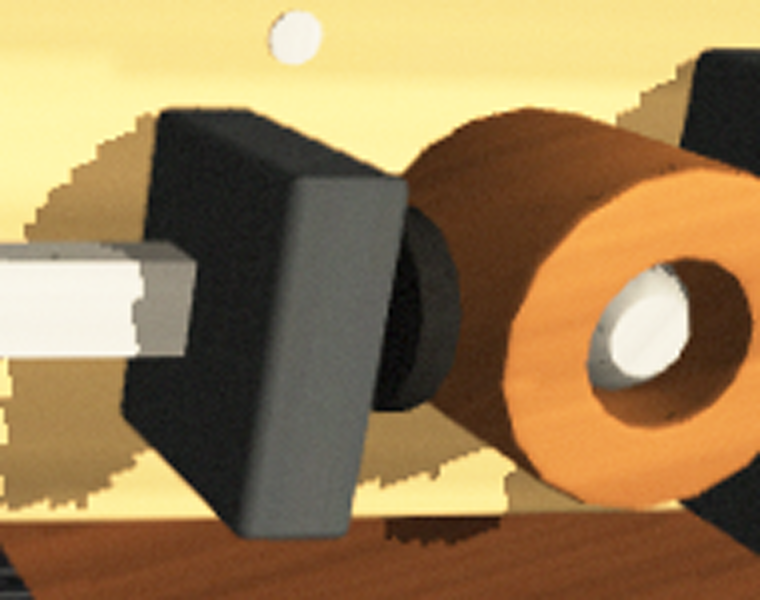

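View pics/p5z.png

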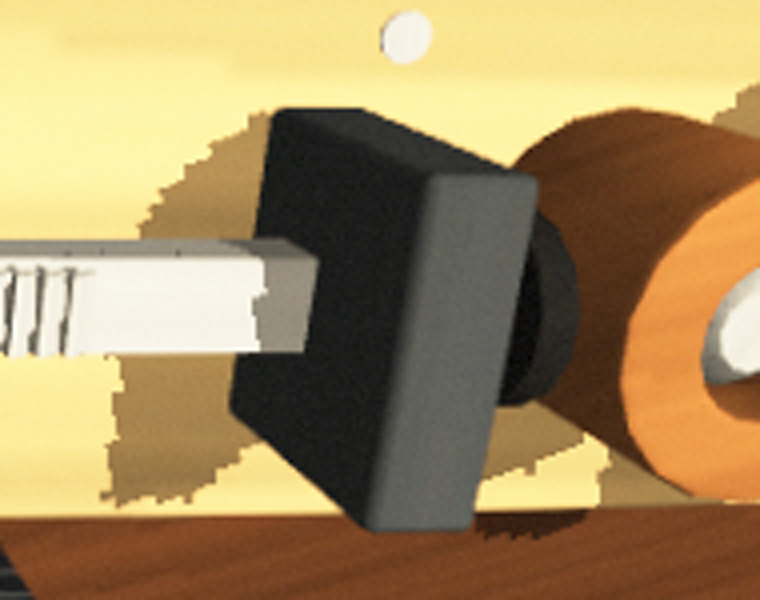

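```bash
cat >> h.py <<'E'
def pad(f,c,jraw):
    "pad face edge (z=42), clamp y raw"
    hsv=cv2.cvtColor(f["image"],cv2.COLOR_RGB2HSV); out=[]
    for x in np.arange(-3.,3.1,1):
        ys=np.arange(jraw+11,jraw+30,.1)
        p=proj(c,np.array([cw(y,42.,x) for y in ys])).astype(np.float32)
        s=cv2.remap(hsv[:,:,1].astype(np.float32),p[None,:,0].copy(),p[None,:,1].copy(),cv2.INTER_LINEAR)[0]
        s=cv2.GaussianBlur(s[None],(9,1),2)[0]
        g=np.where((s[:-1]<90)&(s[1:]>=90))[0]
        if len(g): out.append(ys[g[0]])
    return (np.median(out),len(out),np.std(out).round(2)) if out else (np.nan,0,0)
E
python3 - 2>/dev/null <<'E'
from h import *
f=arm.grab_frame("wrist")
for n,y,g in(("w8",-61.5,15),("p1d",-61.5,24),("p2d",-61.5,32),("p3",-87,35),("p3d",-61.5,40),("p4d",-61.5,48),("p5_76",-76,50),("p5_80",-80,50),("p5_82",-82,51),("p5d",-61.5,54)):
    f["image"]=cv2.imread(f"pics/{n}.png")[:,:,::-1].copy();c=cam(f,{"tool_rot":OT,"tcp_pos":cw(y,Z0)})
    a=jaw(f,c,g);p=pad(f,c,a[0]);s=screw(f,c)[0][1];print(n,"jaw",round(a[0]+60.2-s,2),"pad",round(p[0]+60.2-s,2),p[1:],"delta",round(p[0]-a[0],2))
E
```

```text
w8 jaw 15.3 pad 38.0 (7, np.float64(4.49)) delta 22.7
p1d jaw 23.1 pad 47.2 (7, np.float64(3.0)) delta 24.1
p2d jaw 31.43 pad 46.13 (7, np.float64(5.28)) delta 14.7
p3 jaw 39.66 pad 59.26 (7, np.float64(2.9)) delta 19.6
p3d jaw 39.49 pad 57.99 (7, np.float64(4.36)) delta 18.5
p4d jaw 47.52 pad 72.62 (7, np.float64(4.61)) delta 25.1
p5_76 jaw 49.52 pad 76.52 (7, np.float64(0.53)) delta 27.0
p5_80 jaw 50.95 pad 77.95 (7, np.float64(2.79)) delta 27.0
p5_82 jaw 52.65 pad 79.75 (7, np.float64(3.04)) delta 27.1
p5d jaw 52.69 pad 78.19 (7, np.float64(4.19)) delta 25.5
```

```bash
python3 - <<'E'
t=open('h.py').read();i=t.index("def pad(")
h=t[i:].replace("hsv=cv2.cvtColor(f[\"image\"],cv2.COLOR_RGB2HSV)","I=f['image'].astype(np.float32);D=I[:,:,0]-I[:,:,2]").replace("hsv[:,:,1].astype(np.float32)","D").replace("<90","<22").replace(">=90",">=22")
open('h.py','w').write(t[:i]+h)
E
cat > m.py <<'E'
from h import *
def meas(f,c,g):
    a=jaw(f,c,g);p=pad(f,c,a[0]);s=screw(f,c)[0][1]
    return dict(jaw=round(a[0]+60.2-s,2),pad=round(p[0]+60.2-s,2),sd=p[2],delta=round(p[0]-a[0],2),s=s)
E
python3 - 2>/dev/null <<'E'
from m import *
f=arm.grab_frame("wrist")
for n,y,g in(("w8",-61.5,15),("p1d",-61.5,24),("p2d",-61.5,32),("p3",-87,35),("p3d",-61.5,40),("p4d",-61.5,48),("p5_76",-76,50),("p5_80",-80,50),("p5_82",-82,51),("p5d",-61.5,54)):
    f["image"]=cv2.imread(f"pics/{n}.png")[:,:,::-1].copy();c=cam(f,{"tool_rot":OT,"tcp_pos":cw(y,Z0)})
    print(n,meas(f,c,g))
E
```

```text
w8 {'jaw': np.float64(15.3), 'pad': np.float64(38.7), 'sd': np.float64(0.38), 'delta': np.float64(23.4), 's': np.float64(60.4)}
p1d {'jaw': np.float64(23.1), 'pad': np.float64(46.7), 'sd': np.float64(5.3), 'delta': np.float64(23.6), 's': np.float64(61.6)}
p2d {'jaw': np.float64(31.42), 'pad': np.float64(55.92), 'sd': np.float64(0.43), 'delta': np.float64(24.5), 's': np.float64(61.38)}
p3 {'jaw': np.float64(39.66), 'pad': np.float64(66.16), 'sd': np.float64(0.52), 'delta': np.float64(26.5), 's': np.float64(55.49)}
p3d {'jaw': np.float64(39.49), 'pad': np.float64(64.69), 'sd': np.float64(0.5), 'delta': np.float64(25.2), 's': np.float64(61.36)}
p4d {'jaw': np.float64(47.52), 'pad': np.float64(73.52), 'sd': np.float64(0.54), 'delta': np.float64(26.0), 's': np.float64(61.33)}
p5_76 {'jaw': np.float64(49.52), 'pad': np.float64(76.52), 'sd': np.float64(0.56), 'delta': np.float64(27.0), 's': np.float64(60.63)}
p5_80 {'jaw': np.float64(50.95), 'pad': np.float64(78.25), 'sd': np.float64(0.6), 'delta': np.float64(27.3), 's': np.float64(59.1)}
p5_82 {'jaw': np.float64(52.65), 'pad': np.float64(80.15), 'sd': np.float64(0.58), 'delta': np.float64(27.5), 's': np.float64(58.65)}
p5d {'jaw': np.float64(52.74), 'pad': np.float64(78.84), 'sd': np.float64(0.54), 'delta': np.float64(26.1), 's': np.float64(61.51)}
```

The pad edge in view is its upper rim (z≈57), so the "delta" trend with distance is parallax. Re-measuring on z=57.

```bash
sed -i 's/cw(y,42.,x) for y in ys/cw(y,56.5,x) for y in ys/; s/np.arange(jraw+11,jraw+30,.1)/np.arange(jraw+4,jraw+24,.1)/' h.py
python3 - 2>/dev/null <<'E'
from m import *
f=arm.grab_frame("wrist")
for n,y,g in(("w8",-61.5,15),("p1d",-61.5,24),("p2d",-61.5,32),("p3",-87,35),("p3d",-61.5,40),("p4d",-61.5,48),("p5_76",-76,50),("p5_80",-80,50),("p5_82",-82,51),("p5d",-61.5,54)):
    f["image"]=cv2.imread(f"pics/{n}.png")[:,:,::-1].copy();c=cam(f,{"tool_rot":OT,"tcp_pos":cw(y,Z0)})
    m=meas(f,c,g);print(n,*[float(m[k]) for k in("jaw","pad","sd","delta")])
print(arm.read_state()["time_s"], proj(c,[cw(75,60,0),cw(77,60,0),cw(68.7,57,0)]))
E
```

```text
w8 15.3 31.8 4.1 16.5
p1d 23.1 39.8 4.0 16.7
p2d 31.42 48.12 0.05 16.7
p3 39.66 56.46 0.05 16.8
p3d 39.49 56.29 0.12 16.8
p4d 47.52 64.52 0.03 17.0
p5_76 49.52 66.52 0.05 17.0
p5_80 50.95 68.05 0.07 17.1
p5_82 52.65 69.65 0.06 17.0
p5d 52.74 69.74 0.07 17.0
30.7 [[574.24314134 265.97641997]
 [577.66802011 265.94075501]
 [560.23093698 264.16591436]]
```

Now delta is stable at 17.0 when free, to 0.1 mm. The pad face is at about y≈69.5, some 6 mm from the collar, so contact comes at jaw ≈58.5–60. One more partial pump to jaw ≈59.

```bash
python3 - 2>/dev/null <<'E'
from m import *
for y in(-76,-79,-81,-83,-84,-85,-86,-87):
    go(y,60);F=force(3);f,c=look(y,f"p6_{-y}");m=meas(f,c,55)
    print(y,F.round(2),*[float(m[k]) for k in("jaw","pad","sd","delta","s")],arm.read_state()["time_s"])
    if m["jaw"]>58.4: break
go(-61.5,90);arm.wait(.2);f,c=look(-61.5,"p6d");m=meas(f,c,59);print(*[float(m[k]) for k in("jaw","pad","sd","delta","s")])
cv2.imwrite("pics/p6dz.png",cv2.resize(f["image"][180:330,450:640,::-1],None,fx=4,fy=4,interpolation=2))
E
```

```text
-76 2.96 57.4 74.1 0.07 16.7 60.5 31.1917
-79 5.15 58.43 74.33 0.05 15.9 59.17 31.5417
58.59 74.69 0.09 16.1 61.26
```

View pics/p6dz.png

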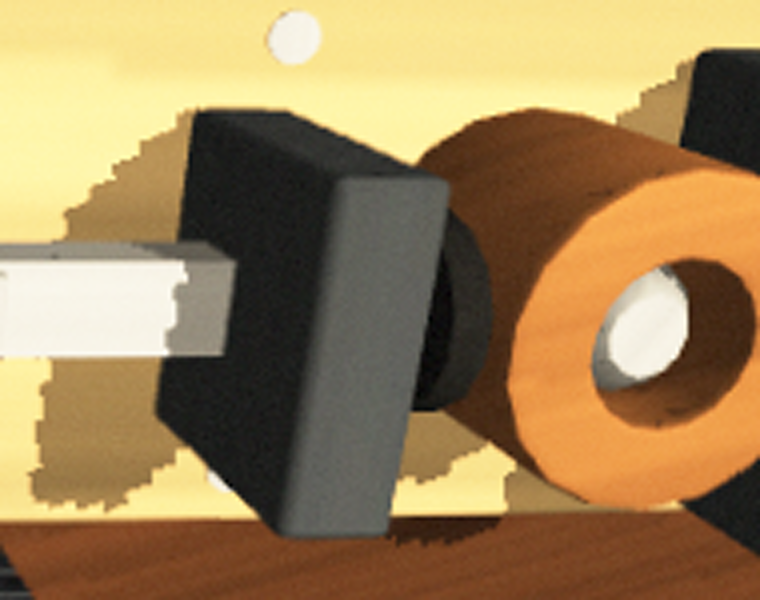

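The pad has met the collar: delta dropped 17.0→16.1, so about 0.9 mm is pressed at jaw 58.6. Final squeeze in small steps, aiming for delta ≈12.0 (5 mm pressed).

```bash
python3 - 2>/dev/null <<'E'
from m import *
for y in(-74,-76,-78,-80,-81,-82,-83,-84,-85,-86,-87):
    go(y,40);F=force(4);f,c=look(y,f"p7_{-y}");m=meas(f,c,60)
    print(y,F.round(2),*[float(m[k]) for k in("jaw","pad","sd","delta","s")],arm.read_state()["time_s"])
    if m["delta"]<12.7: break
cv2.imwrite("pics/p7z.png",cv2.resize(f["image"][180:330,450:640,::-1],None,fx=4,fy=4,interpolation=2))
E
```

```text
-74 4.28 59.42 74.42 0.06 15.0 60.18 32.7167
-76 5.28 60.32 74.42 0.06 14.1 60.03 33.0833
-78 5.7 60.99 74.49 0.05 13.5 59.66 33.45
-80 8.83 61.6 74.5 0.05 12.9 57.85 33.8167
-81 9.21 61.78 74.48 0.08 12.7 57.07 34.1833
-82 10.58 62.19 74.49 0.08 12.3 56.46 34.55
```

View pics/p7z.png

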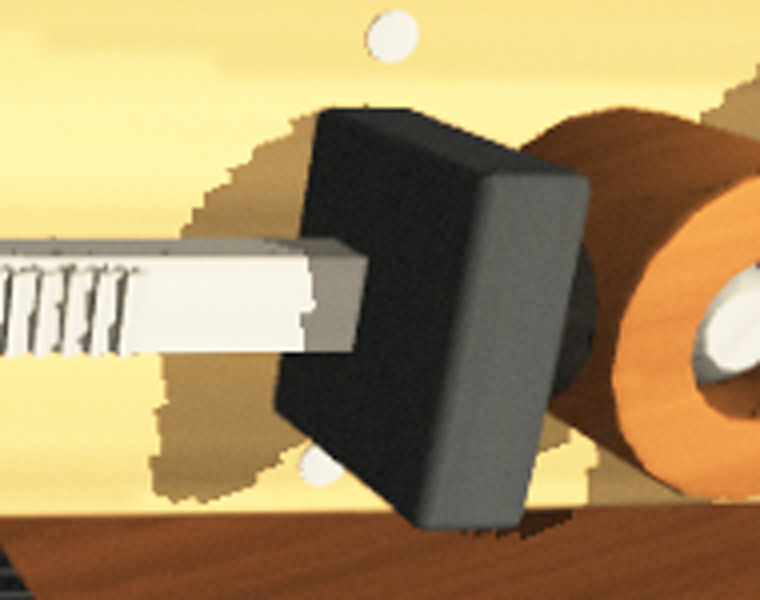

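Pad face held at 74.5 while the jaw advanced, so about 4.8 mm is pressed by vision. The extra squeeze force against free feeding (10.6 vs 7.0 N at the same command) implies about 5.3 mm. I'll check it holds still, and check the bystanders.

```bash
python3 - 2>/dev/null <<'E'
from m import *
arm.wait(.6);F=force(5);f,c=look(-82,"p8");m=meas(f,c,61);print(F,*[float(m[k]) for k in("jaw","pad","sd","delta","s")],arm.read_state()["time_s"])
snap("side","s9");snap("scene","c9")
a=cv2.imread("pics/side0.png");b=cv2.imread("pics/s9.png")
cv2.imwrite("pics/cmp.png",np.hstack([cv2.imread("pics/c9.png")[90:440,150:550],b[90:440,220:520]]))
E
```

```text
10.529974136635655 62.26 74.56 0.08 12.3 56.39 35.2833
```

View pics/cmp.png

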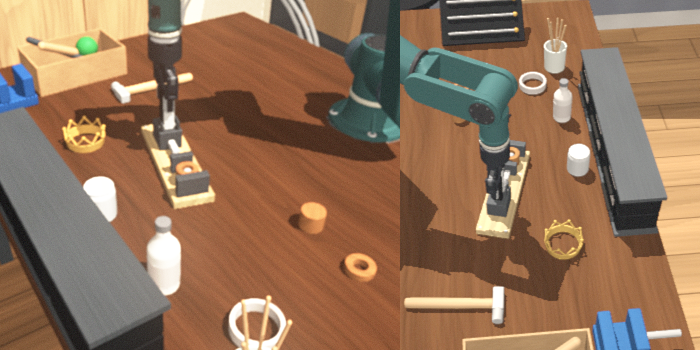

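The squeeze is steady, the collar sits on its post, and the drum, ring, glue, tin, crown, mallet and tape stand where they were. Handing in.

```bash
python3 -c "
from bench import arm
arm.hand_in();print(arm.read_state()['time_s'])"
```

```text
the job is handed in; nothing more can be done
the job is handed in; nothing more can be done
```

I threaded the collar over the post, seated it flat on the bed and let go. I then pumped the trigger four times in full and twice part-way. The job was handed in during a seventh squeeze, still held, at about 35 s of the 72 s allowed.

- **Collar:** there was no contact force on the way down. The bed was felt at exactly the expected height, and the post tip showed inside the bore afterwards.
- **Pad:** vision put it about 4.8 mm in, and the extra squeeze force (about 3.6 N) suggested about 5.3 mm. It was never near 10 mm. The last 0.7 s showed no drift, with the face at y≈74.5 mm throughout. That is 0.5 mm short of the 75–77 mm given, within the roughly 2 mm calibration.
- **Bench:** I compared the final views with the first ones by eye, and nothing else had moved.
- **Corrected on the way:** my first estimate of where the pad would meet the collar was about 5 mm off from parallax. I fixed it before contact, at the cost of one extra part pump. The arm also gave 3–4 mm under load, so I measured squeezed views against a bed screw.

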